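# Unpin and open the moulding chest

## Robot

A 7-joint arm with a two-finger parallel gripper is mounted at the origin on the work surface. World frame = base frame: x ahead of the robot, y to its left, z up, the work surface at z = 0. Lengths are in m, angles in rad, forces in N, time in s.
With the tool pointing down it reaches from about 0.425 to 0.875 m from the base axis. Payload 4.7 kg.
Tool frame: the origin (TCP) lies on the mounting face of the last link; the fingertips stand 182 mm ahead of it and the grasp point (between the pads) lies 164 mm ahead of it (ctrl.finger_overhang is the distance from the TCP to the fingertips, in m); z points along the fingers, y is the line along which they close (so a half turn about z gives the same grasp; the last joint's range is limited). The gripper opens to 87 mm and grips with 3 to 60 N. Pads are 19 mm wide; open, the fingers measure 117 mm over their backs; the gripper's body (75 mm by 190 mm) begins 51 mm behind the grasp point.
Start: joints at [1.355, 0.321, -0.07, 1.45, 0.023, 1.371, -0.057], TCP at [0.148, -0.633, 0.405] pointing down, gripper open.
Joint ranges: [-2.86, 2.86], [-0.3, 2.09], [-1.38, 1.24], [0.06, 2.45], [-1.56, 4.7], [0.09, 2.05], [-2.69, 2.69]. Speed limits (rad/s): [2.57, 2.57, 3.14, 3.14, 3.14, 3.14, 3.14].

## Interface

Orientations are given as a rotation vector (axis times angle).
In Python, from bench import ctrl gives the robot as it stands.
- The arm moves only by the shell command python3 -m jog 'ROWS' [FORCE]. ROWS is a JSON object of lists of equal length, an entry for each row: "translation": the shift along the tool's x, y, z as a fraction of full scale, a list of three; "yaw": the turn about the tool's z as a fraction of full scale; "jaw": the closure, from 0 (fully open) to 1 (shut). In form: {"translation": [[dx, dy, dz], ...], "yaw": [yaw, ...], "jaw": [jaw, ...]}. A call has 1 to 8 rows; each row is the pose to reach, as a shift and turn from the pose commanded when the call began, along the tool's axes at that moment, turning the shorter way round; what a row does not reach only later rows make up. Full scale, the value 1, is 0.2 m for a shift and 180 degrees for a turn. A row lasts 1/8 s, in which the tool goes at most 62.5 mm and 10.7 degrees, less where a joint would pass 70% of its speed; a pose out of reach is approached as far as the arm can. A call with a number of a shift or a turn outside -1 to 1 is refused whole. A call with a gripper value outside its range is refused whole. The fingers move at their own pace and stop on an object; FORCE is the grip in N (left out, the last holds). Time passes only in rows, so rows that repeat a pose let the fingers close. It gives the time, the measured TCP pose, the force, the opening and the grip force at its end, in the units of the state.
- ctrl.get_state(): the state, without advancing time (a new reading comes with each control period).
- ctrl.get_image(name): name is "scene" or "top" or "wrist"; returns a dict with "pixels" (400x640x3 uint8, blue, green, red), "fx", "fy", "cx", "cy" (pixels), "R" (3x3) and "t" (3): a world point X has camera coordinates R X + t; the wrist camera has in their place "mount" (4x4, takes a point from camera to tool coordinates, whose origin is the TCP and whose axes are the flange's). Camera axes: x right, y down, z forward; pixel columns grow to the right and rows downward; lengths in m; the calibration is good to about 2 mm. The wrist camera is an equidistant fisheye: a pixel r from the principal point sees the ray r / f radians off the axis. A picture is of the moment at which its call begins: read the wrist's pose just before it. There is no depth.
- ctrl.close_job(): hands the job in; it is judged then, once.
Trained networks look in a picture, given as the dict that the camera call returned (one of the last four; its "shot" number tells which), for a name from the list of things; names that differ only in an ending like _2 or _b are one class to them, and where a whole thing is asked for, a point or a joint stands for the part that bears it (a point fixed in the world has none). Each returns a list of dicts, best first, with "p" (0 to 1); they miss things now and then, are a little off and sometimes report something else, mostly with a low value. They report only what shows in the picture. A call takes as long as a camera call. They do not tell look-alikes from the thing itself.
- ctrl.silhouettes(label, picture): "region" (400x640 bool, what is visible of it) and "at" ([column, row] in pixels, amid what is visible of it).
The state is a dict: "time": time; "joint_positions": joint angles; "qd": joint speeds; "joint_torque": joint torques, N m; "position": TCP position; "tool_rot": TCP orientation; "ft_force": force on the tool from outside, world axes, zero at the start; "torque": the same for the moment, N m; "grip_width": opening from 0.0 (shut) to 1.0 (fully open); "grip_force": force on a finger pad.
Only numpy, scipy, OpenCV 4.12 (cv2) and the standard library are available. Lean on these libraries where they do the work, as an engineer would, in place of code of your own. Each camera call takes 0.05 s, during which the arm holds its last target. There are 200 camera calls.

## Task

Open the plywood moulding chest: with the lid still shut, pull the retaining pin all the way out of the hasp staple and lay it flat inside the shallow steel tray. Then lift the lid by its handle until it stands about upright, let go (the stiff hinge holds it), and leave the other things on the bench where they are.

Things in the scene. Friction and masses are not known exactly. Their poses are not given: they have to be found in the camera images.
- chest: Fixed plywood chest, 150 mm (x) by 200 mm (y) by 100 mm high without its lid. Origin: centre of its underside, on the bench. Its x axis points from the front (the hasp side, facing the robot) to the hinge side, its y axis to the chest's left, towards the pin's grip. It stands turned by up to about 23 degrees either way.
- staple (a point): Middle of the eye of the steel staple: 32 mm before the chest's front wall, 70 mm to the +y side of its middle, 120 mm up. An upright U 25 mm (x) by 24 mm (y), top at 135 mm, eye 15 mm wide, standing up through a slot in the lid's 4 mm steel tongue (the hasp), which is 60 mm wide, reaches 60 mm out from the lid's front edge, top at 116 mm. Axes as the chest's.
- pin_grip (a point): Centre of the pin's wooden grip block, 24 x 32 x 24 mm (32 along the pin). Loose 45 g pin, 114 mm long, 8 mm steel shaft, lying along the chest's y through the staple; grip at the +y end, just clear of the chest's corner, 120 mm above the bench, open air below. Slides freely along the chest's +y; 80 mm of travel frees it. Axes: the pin's, y from tip to grip. Grip ends 16 mm beyond this point.
- pin_tip (a point): Far end of the pin's shaft, 98 mm from the centre of the grip towards the pin's -y.
- lid (a joint): Angle of the chest's lid in rad: 0 shut, grows as the front edge rises, stop at 1.75. The hinge is stiff: the lid stays wherever it is left, and takes about 4 to 8 N at the handle to lift. While the pin is in the staple, the lid cannot open. Lid: plywood 150 by 200 by 12 mm, top at 112 mm when shut.
- lid_handle (a point): Middle of the lid's handle: a round steel bar 12 mm thick, 102 mm long along the chest's y axis, on two posts 90 mm apart, its axis 45 mm above the lid's top (157 mm above the bench when shut), 30 mm behind the lid's front edge and 35 mm to the -y side of the chest's middle. Moves with the lid.
- lid_hinge (a point): Point of the hinge axis (parallel to the chest's y axis) straight behind the handle: 100 mm above the bench, at the chest's far wall. The handle's bar is 120 mm in front of and 57 mm above it when the lid is shut, and moves on a circle about it. Axes as the chest's.
- tray: Fixed shallow open steel tray, 180 mm (x) by 150 mm (y), walls 4 mm thick and 18 mm high, inner floor 4 mm above the bench. Origin: centre of its underside. It stands to the left or the right of the chest; the closed cardboard carton (150 by 130 by 45 mm) stands at the other side.
- can: Bystander: metal can of putty, 74 mm across, 95 mm tall, beyond the chest. Origin under its centre.
- bowl: Bystander: earthenware bowl, 110 mm across, 55 mm high. Origin under its centre.
- brush: Bystander: paint brush lying on the bench on the robot's side of the chest.
- sanding_block: Bystander: cork sanding block 100 by 60 by 30 mm.
- corner_sample: Bystander: gilt L-shaped frame corner, 150 by 135 by 20 mm, lying beyond the chest.
- screwdriver: Bystander: screwdriver lying on the bench on the robot's side of the chest.
Things that resemble listed ones, but are neither listed nor needed, are in the scene too. There is more than one size of the part that bears pin_grip; the job needs the middle-sized.

How it is judged:
By the outcome, as a careful person would: the job done as asked, in the order asked, and still so for the second after the job is handed in, with the robot touching nothing.
It also fails if it takes over 58 s, if anything falls off the work surface, if the arm or the gripper's body presses on something with over 40 N, if the wrist force passes 120 N, or if a joint passes its speed limit or range.

## Working session

There is one attempt and no reset: what is moved stays moved. The work goes in short steps, Python scripts to look and compute and a shell command to move; the robot and the scene stay as the last step left them, time stands still between calls to the robot, and variables do not carry over. Pictures are saved under pics/ and viewed, at most 10 in all, crops included, and the job is handed in when it is done.

```bash
mkdir -p pics; ls; python3 - <<'E'
from bench import ctrl
import cv2
s=ctrl.get_state();print(s['time'],s['position'],s['tool_rot'],s['grip_width'],ctrl.finger_overhang)
for n in("scene","top"):
    p=ctrl.get_image(n);cv2.imwrite(f"pics/{n}0.png",p['pixels'])
    print(n,p['fx'],p['cx'],p['cy'],p['R'],p['t'])
    for l in("chest","staple","pin_grip","lid","lid_handle","tray"):
        try:print(l,[(round(d['p'],2),[round(float(v)) for v in d['at']],int(d['region'].sum())) for d in ctrl.silhouettes(l,p)])
        except Exception as e:print(l,e)
E
```

```text
pics
0.0 [ 0.14798081 -0.63270764  0.4036503 ] [-3.11897597e+00 -3.60039258e-01  4.94818317e-04] 0.9980236499757525 0.1822
scene 371.8735565838296 320.31753771922416 203.82488816307122 [[ 0.67722979  0.73574545 -0.00620127]
 [ 0.48505625 -0.45278422 -0.74813561]
 [-0.5532452   0.50365176 -0.66351688]] [-0.36745581 -0.17584884  1.32948696]
chest [(0.83, [305, 246], 7873)]
staple [(0.56, [306, 249], 7524)]
pin_grip [(0.65, [325, 192], 201), (0.6, [163, 261], 466), (0.46, [284, 201], 63), (0.26, [243, 231], 271)]
lid [(0.79, [305, 234], 5062)]
lid_handle [(0.6, [301, 239], 4967)]
tray [(0.9, [391, 164], 1674)]
top 460.9656319421051 323.7156258862621 201.73647945820454 [[-1.17192674e-02 -9.99929985e-01 -1.63847065e-03]
 [-9.93733394e-01  1.18287694e-02 -1.11148650e-01]
 [ 1.11160249e-01  3.25622252e-04 -9.93802442e-01]] [-0.01023635  0.53466847  1.19345877]
chest [(0.55, [357, 174], 5773)]
staple [(0.56, [355, 174], 5575)]
pin_grip [(0.84, [459, 269], 396), (0.69, [303, 201], 205)]
lid [(0.73, [355, 174], 5427)]
lid_handle [(0.96, [357, 170], 5212)]
tray [(0.84, [174, 226], 3892)]
```

View pics/scene0.png

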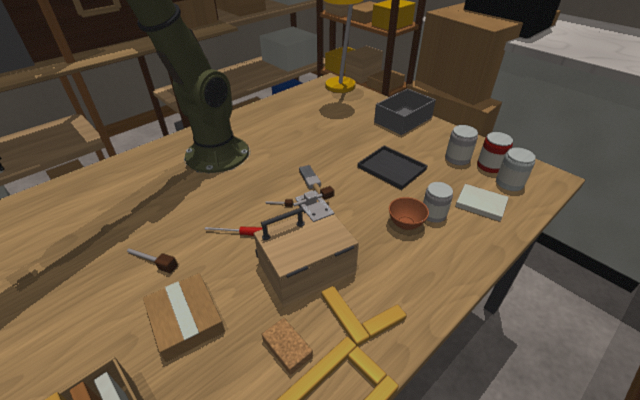

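View pics/top0.png

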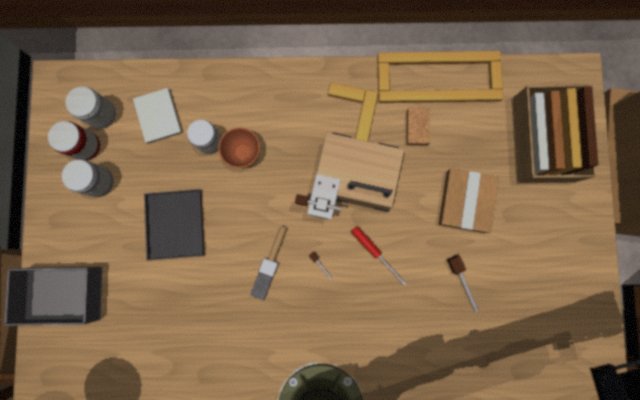

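The scene shows the chest with its pin through the staple (grip at 325,192 scene / 303,201 top), the tray at (174,226) top, and spare pins at (314,257) and (457,265) lying on the bench. I'll zoom in next.

```bash
python3 - <<'E'
import cv2,numpy as np
a=cv2.imread('pics/top0.png')[120:230,290:410];b=cv2.imread('pics/scene0.png')[175:305,245:365]
a=cv2.resize(a,(400,int(110*400/120)),interpolation=cv2.INTER_CUBIC);b=cv2.resize(b,(400,int(130*400/120)),interpolation=cv2.INTER_CUBIC)
o=np.zeros((440,800,3),np.uint8);o[:a.shape[0],:400]=a;o[:b.shape[0],400:]=b
cv2.imwrite('pics/z0.png',o)
E
```

```text
(no output)
```

View pics/z0.png

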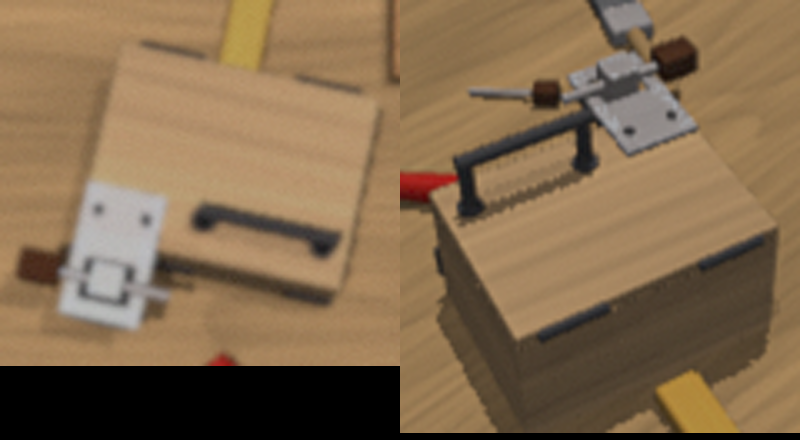

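The crop shows the pin through the staple with its grip on the chest's +y side (crop 39,267), the handle bar running (205,213)–(325,240), and the lid's corners. I'll fit the chest pose to these points.

```bash
cat > h.py <<'E'
import numpy as np,cv2
from scipy.optimize import least_squares
from scipy.spatial.transform import Rotation as Ro
def proj(p,X):
    c=np.asarray(X)@p['R'].T+p['t'];return np.c_[p['fx']*c[:,0]/c[:,2]+p['cx'],p['fy']*c[:,1]/c[:,2]+p['cy']]
def back(p,uv,z):
    r=p['R'].T@np.array([(uv[0]-p['cx'])/p['fx'],(uv[1]-p['cy'])/p['fy'],1]);c=-p['R'].T@p['t'];return c+r*(z-c[2])/r[2]
def W(q,L):
    return np.asarray(L)@Ro.from_euler('z',q[2]).as_matrix().T+[q[0],q[1],0]
def tool(s=None):
    from bench import ctrl
    s=s or ctrl.get_state();return np.array(s['position']),Ro.from_rotvec(s['tool_rot']).as_matrix()
E
python3 - <<'E'
from h import *
from bench import ctrl
T=ctrl.get_image('top');S=ctrl.get_image('scene')
k=.3
t=np.array([[126,43],[380,98],[333,300],[205,213],[325,240],[39,267],[107,281]])*k+[290,120]
s=np.array([[118,337],[377,225],[32,200],[57,160],[190,118],[275,58]])*k+[245,175]
tl=[[.075,.1,.112],[.075,-.1,.112],[-.075,-.1,.112],[-.045,.013,.157],[-.045,-.083,.157],[-.107,.125,.12],[-.107,.07,.135]]
sl=[[.075,-.1,.112],[.075,.1,.112],[-.075,-.1,.112],[-.045,-.083,.157],[-.045,.013,.157],[-.107,.125,.12]]
f=lambda q:np.r_[proj(T,W(q,tl))-t,proj(S,W(q,sl))-s]
r=least_squares(lambda q:f(q).ravel(),[.65,-.05,-.2],loss='soft_l1')
print(r.x);print(f(r.x).round(1))
# grip centre by ray intersection
for L,a,b in(('grip',t[5],s[5]),):
    A=[];B=[]
    for p,uv in((T,a),(S,b)):
        d=p['R'].T@np.array([(uv[0]-p['cx'])/p['fx'],(uv[1]-p['cy'])/p['fy'],1]);d/=np.linalg.norm(d);c=-p['R'].T@p['t'];M=np.eye(3)-np.outer(d,d);A.append(M);B.append(M@c)
    print(L,np.linalg.lstsq(np.vstack(A),np.hstack(B),rcond=None)[0])
q=r.x
print(W(q,[[-.107,.07,.12],[-.045,-.035,.157],[.075,-.035,.1]]))
m=ctrl.silhouettes('tray',T)[0]['region'].astype(np.uint8)
R=cv2.minAreaRect(cv2.findNonZero(m));print(R);bx=np.array([back(T,c,.01)[:2] for c in cv2.boxPoints(R)]);print(bx,bx.mean(0))
p,M=tool();print(p,M.round(3))
for l in('bowl','can'):
  for d in ctrl.silhouettes(l,T):print(l,d['p'],back(T,d['at'],.05))
E
```

```text
[ 0.60345203 -0.10340471 -0.23306457]
[[-2.2  0. ]
 [-0.5  0.6]
 [ 1.4 -1.8]
 [-1.3 -0.1]
 [ 2.1  0.5]
 [-2.2  0.4]
 [-0.8  0.4]
 [-0.9  1.7]
 [ 0.6  0.5]
 [-1.5 -1.9]
 [ 0.5  1.9]
 [-1.5  0.2]
 [ 0.8  0.5]]
grip [0.52907799 0.03790281 0.12484801]
[[ 0.51551219 -0.01058454  0.12      ]
 [ 0.55158508 -0.12706521  0.157     ]
 [ 0.66834066 -0.15478045  0.1       ]]
((173.22000122070312, 223.95999145507812), (69.39299774169922, 58.57634353637695), 86.8201675415039)
[[0.57196371 0.47461194]
 [0.57895049 0.31646422]
 [0.39252571 0.30286128]
 [0.38576142 0.45839162]] [0.48230033 0.38808227]
[ 0.14805066 -0.63290176  0.40478977] [[ 0.974  0.228 -0.   ]
 [ 0.228 -0.974 -0.   ]
 [-0.     0.    -1.   ]]
bowl 0.76 [0.68407825 0.20189669 0.05      ]
can 0.77 [0.71388888 0.29397212 0.05      ]
```

```bash
python3 -m jog '{"translation":[[0.81,-0.89,0],[0.81,-0.89,0],[0.81,-0.89,0],[0.81,-0.89,0],[0.81,-0.89,0]],"yaw":[0,0,0,0,0],"jaw":[0.4,0.4,0.4,0.4,0.4]}' 30 && python3 -m jog '{"translation":[[0.81,-0.89,0],[0.81,-0.89,0],[0.81,-0.89,0],[0.81,-0.89,0],[0.81,-0.89,0]],"yaw":[0,0,0,0,0],"jaw":[0.4,0.4,0.4,0.4,0.4]}' && python3 -m jog '{"translation":[[0.81,-0.89,0],[0.81,-0.89,0],[0.81,-0.89,0],[0.81,-0.89,0],[0.81,-0.89,0],[0.81,-0.89,0],[0.81,-0.89,0],[0.81,-0.89,0]],"yaw":[-0.352,-0.352,-0.352,-0.352,-0.352,-0.352,-0.352,-0.352],"jaw":[0.4,0.4,0.4,0.4,0.4,0.4,0.4,0.4]}'
python3 - <<'E'
from h import *
from bench import ctrl
p,M=tool();print(p,M.round(3))
w=ctrl.get_image('wrist');cv2.imwrite('pics/w1.png',w['pixels']);print({k:v for k,v in w.items() if k!='pixels'})
print([(d['p'],d['at']) for d in ctrl.silhouettes('pin_grip',w)])
E
```

```text
time: 1.58
position: [0.2682, -0.4191, 0.4055]
tool_rot: [3.119, 0.372, 0.002]
ft_force: [0.5, -1.1, -0.4]
grip_width: 0.615
grip_force: 0.0
time: 2.2
position: [0.3842, -0.2096, 0.4054]
tool_rot: [3.119, 0.371, 0.002]
ft_force: [0.1, -1.2, 0.3]
grip_width: 0.603
grip_force: 0.0
time: 3.2
position: [0.4998, -0.0036, 0.4047]
tool_rot: [2.471, 1.939, -0.0]
ft_force: [-0.3, -0.5, -0.9]
grip_width: 0.599
grip_force: 0.0
[ 0.49978122 -0.00359093  0.40470511] [[ 0.238  0.971  0.   ]
 [ 0.971 -0.238 -0.   ]
 [-0.     0.    -1.   ]]
{'fx': 309.70691628693146, 'fy': 309.70691628693146, 'cx': 316.7565306942302, 'cy': 200.04796862811494, 'mount': array([[-8.42581058e-04, -9.60472263e-01, -2.78374429e-01,
         7.78491874e-02],
       [ 9.99999133e-01, -5.27568619e-04, -1.20652354e-03,
        -1.31194398e-03],
       [ 1.01197078e-03, -2.78375204e-01,  9.60471874e-01,
         1.96880331e-02],
       [ 0.00000000e+00,  0.00000000e+00,  0.00000000e+00,
         1.00000000e+00]]), 'shot': 5}
[(0.7, [339.2, 152.9]), (0.63, [225.6, 185.9])]
```

View pics/w1.png

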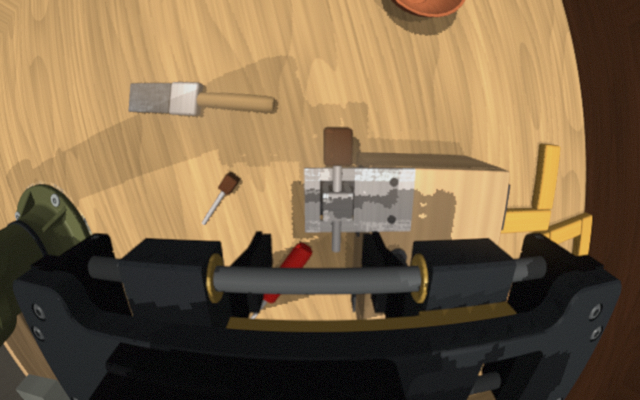

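The wrist view shows the pin's grip at (338,145), its shaft running straight down to the tip at (336,248), and the hasp spanning (304,169)–(414,233). So the pin is aligned with the tool's x.

```bash
cat >> h.py <<'E'
def wback(w,uv,z,p,M):
    a=(uv[0]-w['cx'])/w['fx'];b=(uv[1]-w['cy'])/w['fy'];r=np.hypot(a,b)
    d=np.array([np.sin(r)*a/r,np.sin(r)*b/r,np.cos(r)]) if r>1e-9 else np.array([0,0,1.])
    o=M@w['mount'][:3,3]+p;d=M@w['mount'][:3,:3]@d
    return o+d*(z-o[2])/d[2]
E
python3 - <<'E'
from h import *
from bench import ctrl
p,M=tool();w=ctrl.get_image('wrist')
for n,uv,z in(('gripTL',(324,127),.132),('gripTR',(352,127),.132),('gripBL',(324,155),.132),('gripBR',(353,155),.132),('gripmid',(338.5,141),.132),('tip',(336,249),.12),('haspFL',(304,169),.116),('haspFR',(307,232),.116),('haspBL',(415,168),.116),('haspBR',(413,233),.116),('shaft',(337,172),.12)):
    X=wback(w,uv,z,p,M);print(n,X.round(4),'tool',((X-p)@M).round(4))
r=ctrl.silhouettes('pin_grip',w)[0]['region'];ys,xs=np.nonzero(r);print(xs.min(),xs.max(),ys.min(),ys.max())
E
```

```text
gripTL [0.5195 0.0602 0.132 ] tool [0.0661 0.0043 0.2727]
gripTR [0.5417 0.055  0.132 ] tool [0.0664 0.0271 0.2727]
gripBL [0.5141 0.0377 0.132 ] tool [0.0431 0.0044 0.2727]
gripBR [0.5374 0.0322 0.132 ] tool [0.0432 0.0283 0.2728]
gripmid [0.5283 0.0463 0.132 ] tool [0.0547 0.0162 0.2727]
tip [ 0.5046 -0.0527  0.12  ] tool [-0.0471  0.0165  0.2848]
haspFL [0.4939 0.0276 0.116 ] tool [ 0.0284 -0.0129  0.2887]
haspFR [ 0.4818 -0.0309  0.116 ] tool [-0.0313 -0.0108  0.2888]
haspBL [0.5922 0.0056 0.116 ] tool [0.0302 0.0879 0.2888]
haspBR [ 0.5809 -0.0572  0.116 ] tool [-0.0334  0.0916  0.2888]
shaft [0.5215 0.0189 0.12  ] tool [0.0265 0.016  0.2848]
202 240 172 224
```

```bash
python3 -m jog '{"translation":[[0.265,0.08,0.2],[0.265,0.08,0.2],[0.265,0.08,0.4],[0.265,0.08,0.57],[0.265,0.08,0.57],[0.265,0.08,0.57]],"yaw":[0,0,0,0,0,0],"jaw":[0.4,0.4,0.4,0.4,0.4,0.4]}' && python3 - <<'E'
from h import *
from bench import ctrl
w=ctrl.get_image('wrist');cv2.imwrite('pics/w2.png',w['pixels'][60:400,100:560])
E
```

```text
time: 4.15
position: [0.5281, 0.0454, 0.2922]
tool_rot: [2.466, 1.944, 0.002]
ft_force: [0.7, -0.3, 0.3]
grip_width: 0.604
grip_force: 0.0
```

View pics/w2.png

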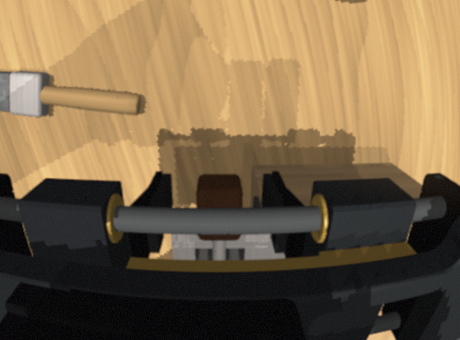

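The grip block (crop 219,205) sits between the open fingers (160 and 275). I'll close now, then check before pulling.

```bash
python3 -m jog '{"translation":[[0,0,0],[0,0,0],[0,0,0],[0,0,0],[0,0,0]],"yaw":[0,0,0,0,0],"jaw":[0.85,0.85,0.85,0.85,0.85]}' 25 && python3 -m jog '{"translation":[[0.1,0,0],[0.2,0,0],[0.3,0,0],[0.4,0,0],[0.5,0,0],[0.55,0,0],[0.55,0,0]],"yaw":[0,0,0,0,0,0,0],"jaw":[0.85,0.85,0.85,0.85,0.85,0.85,0.85]}'
```

```text
time: 4.82
position: [0.5276, 0.0455, 0.2909]
tool_rot: [2.467, 1.945, 0.0]
ft_force: [-0.2, -0.7, 1.2]
grip_width: 0.276
grip_force: 25.0
time: 5.7
position: [0.553, 0.153, 0.2905]
tool_rot: [-2.465, -1.947, 0.001]
ft_force: [0.3, -0.6, -0.4]
grip_width: 0.277
grip_force: 25.0
```

```bash
python3 -m jog '{"translation":[[0.3,-0.1,-0.1],[0.6,-0.2,-0.1],[0.9,-0.35,-0.1],[1,-0.43,-0.1],[1,-0.43,-0.1],[1,-0.43,-0.1],[1,-0.43,-0.1],[1,-0.43,-0.1]],"yaw":[0,0.1,0.398,0.398,0.398,0.398,0.398,0.398],"jaw":[0.85,0.85,0.85,0.85,0.85,0.85,0.85,0.85]}' && python3 -m jog '{"translation":[[0,0,0],[0,0,0],[0,0,0],[0,0,0]],"yaw":[0.05,0.05,0.05,0.05],"jaw":[0.85,0.85,0.85,0.85]}' && python3 - <<'E'
from h import *
from bench import ctrl
p,M=tool();print(p,M.round(3),ctrl.get_state()['joint_positions'])
w=ctrl.get_image('top');cv2.imwrite('pics/t3.png',cv2.resize(w['pixels'][150:290,100:340],None,fx=2.5,fy=2.5))
w=ctrl.get_image('wrist');cv2.imwrite('pics/w3.png',w['pixels'])
E
```

```text
time: 6.7
position: [0.5167, 0.3658, 0.3105]
tool_rot: [3.138, 0.124, -0.0]
ft_force: [-0.7, -0.9, -1.1]
grip_width: 0.276
grip_force: 25.0
time: 7.2
position: [0.5162, 0.3668, 0.3106]
tool_rot: [3.139, -0.111, -0.0]
ft_force: [-0.7, 0.5, -0.8]
grip_width: 0.273
grip_force: 25.0
[0.51624802 0.36676389 0.31060717] [[ 0.998 -0.071 -0.   ]
 [-0.071 -0.998 -0.   ]
 [-0.     0.    -1.   ]] [-0.18523918  0.40871947 -0.60101208  1.59448038  0.24225683  1.21410903
 -2.4744503 ]
```

View pics/w3.png

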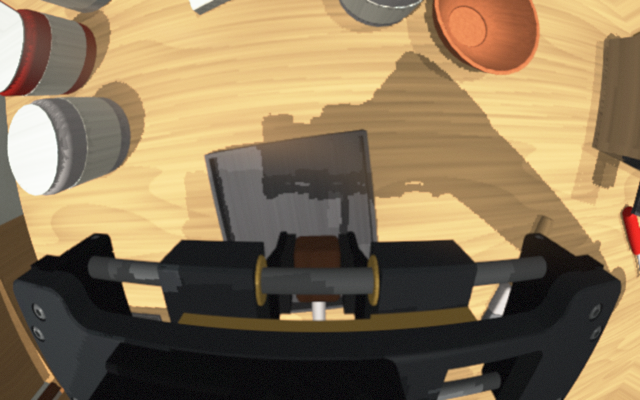

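The wrist view shows the held pin over the tray. The tray's far corners are at (206,155) and (366,131), and its right edge runs to (378,240).

```bash
python3 - <<'E'
from h import *
from bench import ctrl
p,M=tool();w=ctrl.get_image('wrist')
a,b,c=[wback(w,uv,.018,p,M)[:2] for uv in((206,155),(366,131),(377,240))]
print(a,b,c,np.linalg.norm(a-b));y=(a-b)/np.linalg.norm(a-b);x=np.array([y[1],-y[0]])
cen=(a+b)/2-.09*x;print('yaw',np.degrees(np.arctan2(x[1],x[0])),'centre',cen)
g=cen+.041*x;d=np.r_[g,0]-np.r_[p[:2],0];print(g,'shift frac',(d@M)/.2, 'turn frac',-(np.arctan2(x[1],x[0])-np.arctan2(M[1,0],M[0,0]))/np.pi)
E
```

```text
[0.56285455 0.46800433] [0.57237934 0.32102244] [0.46764225 0.31344809] 0.14729018642407776
yaw 3.707724670021292 centre [0.47780533 0.38869337]
[0.51871951 0.39134471] shift frac [ 3.86981523e-03 -1.22854551e-01 -1.81729959e-05] turn frac -0.043247667267445805
```

```bash
python3 -m jog '{"translation":[[0,-0.12,0],[0,-0.12,0.15],[0,-0.12,0.35],[0,-0.12,0.5],[0,-0.12,0.57],[0,-0.12,0.61],[0,-0.12,0.61],[0,-0.12,0.61]],"yaw":[-0.043,-0.043,-0.043,-0.043,-0.043,-0.043,-0.043,-0.043],"jaw":[0.85,0.85,0.85,0.85,0.85,0.85,0.85,0.85]}'
```

```text
time: 8.35
position: [0.5182, 0.3914, 0.19]
tool_rot: [-3.139, -0.099, -0.003]
ft_force: [-0.4, 0.3, -0.3]
grip_width: 0.271
grip_force: 25.0
```

```bash
python3 -m jog '{"translation":[[0,0,0.01],[0,0,0.01],[0,0,0.01],[0,0,0.01],[0,0,0.01]],"yaw":[0,0,0,0,0],"jaw":[0.85,0.85,0.5,0.5,0.5]}' && python3 -m jog '{"translation":[[0,0,-0.1],[0,0,-0.3],[-0.1,0.1,-0.6],[-0.3,0.3,-0.9],[-0.3,0.5,-1],[-0.3,0.5,-1]],"yaw":[0,0,0,0,0,0],"jaw":[0.5,0.5,0.5,0.5,0.5,0.5]}' && python3 - <<'E'
from h import *
from bench import ctrl
p,M=tool();print(p,M.round(3))
t=ctrl.get_image('top');w=ctrl.get_image('wrist')
o=np.zeros((400,800,3),np.uint8);o[:300,:]=0
a=cv2.resize(t['pixels'][170:280,130:230],(363,400));o[:400,:363]=a
b=cv2.resize(w['pixels'],(437,273));o[:273,363:]=b
cv2.imwrite('pics/c4.png',o)
E
```

```text
time: 8.98
position: [0.5179, 0.3909, 0.1868]
tool_rot: [3.14, 0.099, 0.0]
ft_force: [-0.1, 0.5, 0.2]
grip_width: 0.478
grip_force: 0.3
time: 9.72
position: [0.4651, 0.2849, 0.3915]
tool_rot: [3.14, 0.092, 0.013]
ft_force: [0.1, -0.6, -0.1]
grip_width: 0.503
grip_force: 0.0
[0.46505926 0.28492894 0.39151294] [[ 0.998  0.058  0.009]
 [ 0.058 -0.998 -0.   ]
 [ 0.009  0.001 -1.   ]]
```

View pics/c4.png

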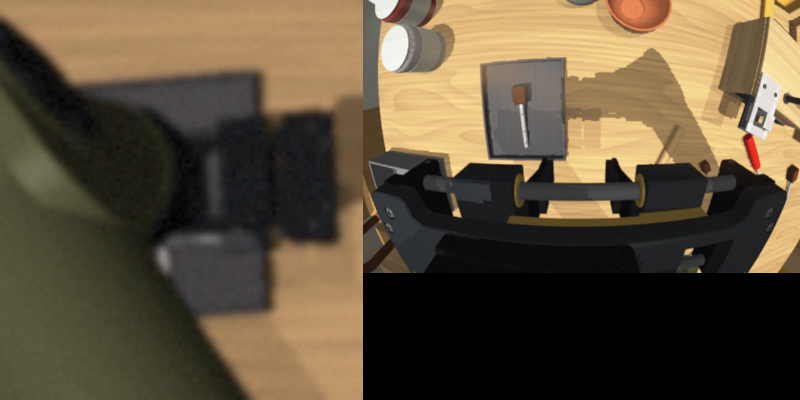

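The pin now lies flat in the tray: the wrist view has it at about (523,115) in the composite, inside the walls. Next I'll move back to view the handle.

```bash
R='0'; python3 -m jog '{"translation":[[0.05,0.85,0],[0.05,0.85,0],[0.05,0.85,0],[0.05,0.85,0]],"yaw":[0,0,0,0],"jaw":[0.5,0.5,0.5,0.5]}' && python3 -m jog '{"translation":[[0.05,0.85,0],[0.05,0.85,0],[0.05,0.85,0],[0.05,0.85,0]],"yaw":[0,0,0,0],"jaw":[0.5,0.5,0.5,0.5]}' && python3 -m jog '{"translation":[[0.05,0.8,0],[0.05,0.8,0],[0.05,0.8,0],[0.05,0.8,0],[0.05,0.8,0],[0.05,0.8,0],[0.05,0.8,0],[0.05,0.8,0]],"yaw":[-0.403,-0.403,-0.403,-0.403,-0.403,-0.403,-0.403,-0.403],"jaw":[0.5,0.5,0.5,0.5,0.5,0.5,0.5,0.5]}' && python3 - <<'E'
from h import *
from bench import ctrl
p,M=tool();print(p,M.round(3))
w=ctrl.get_image('wrist');cv2.imwrite('pics/w5.png',w['pixels'])
E
```

```text
time: 10.32
position: [0.4858, 0.1154, 0.3854]
tool_rot: [3.139, 0.091, -0.004]
ft_force: [-0.0, 0.8, -0.2]
grip_width: 0.505
grip_force: 0.0
time: 10.82
position: [0.5064, -0.0528, 0.3855]
tool_rot: [-3.14, -0.093, 0.003]
ft_force: [0.6, 1.2, 0.1]
grip_width: 0.499
grip_force: 0.0
time: 11.82
position: [0.5271, -0.2069, 0.386]
tool_rot: [-2.469, -1.94, -0.001]
ft_force: [-0.5, -0.3, -0.2]
grip_width: 0.503
grip_force: 0.0
[ 0.52714841 -0.20689789  0.38595329] [[ 0.237  0.972 -0.001]
 [ 0.972 -0.237  0.002]
 [ 0.002 -0.001 -1.   ]]
```

View pics/w5.png

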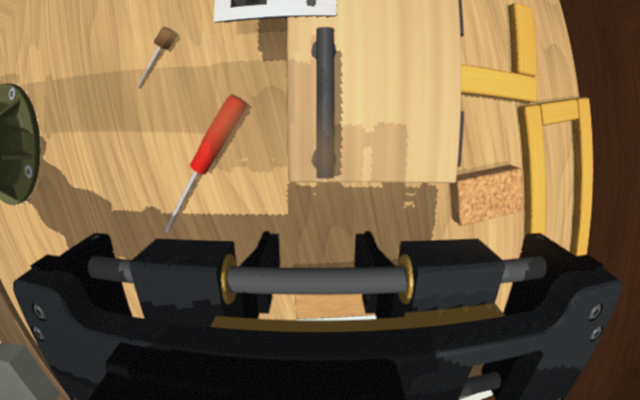

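The wrist view shows the handle bar running from (325,28) to (325,177), parallel to the tool's x, with the lid's front edge at column 289.

```bash
python3 - <<'E'
from h import *
from bench import ctrl
p,M=tool();w=ctrl.get_image('wrist')
a,b=[wback(w,uv,.157,p,M) for uv in((325,29),(325,177))]
print(a,b,np.linalg.norm(a-b),((a-p)@M).round(4),((b-p)@M).round(4))
v=a-b;print('bar angle',np.degrees(np.arctan2(v[1],v[0])),'tool x',np.degrees(np.arctan2(M[1,0],M[0,0])))
m=(a+b)/2;print('mid',m,((m-p)@M)/.2)
for uv in((289,182),(450,182)):print(((wback(w,uv,.112,p,M)-p)@M).round(4))
E
```

```text
[ 0.56315768 -0.07602744  0.157     ] [ 0.53887117 -0.17529419  0.157     ] 0.10219453152805875 [0.1359 0.004  0.2293] [0.0337 0.0041 0.2291]
bar angle 76.25212929577258 tool x 76.19193662863259
mid [ 0.55101442 -0.12566082  0.157     ] [0.42407269 0.02038118 1.14595007]
[ 0.02   -0.0251  0.2741]
[0.0209 0.1178 0.274 ]
```

```bash
python3 -m jog '{"translation":[[0.2,0.02,0],[0.375,0.02,0],[0.375,0.02,0.15],[0.375,0.02,0.28],[0.375,0.02,0.335],[0.375,0.02,0.335]],"yaw":[0,0,0,0,0,0],"jaw":[0.5,0.5,0.5,0.5,0.5,0.5]}' 30 && python3 -m jog '{"translation":[[0,0,0],[0,0,0],[0,0,0],[0,0,0],[0,0,0]],"yaw":[0,0,0,0,0],"jaw":[0.95,0.95,0.95,0.95,0.95]}'
```

```text
time: 12.68
position: [0.5477, -0.1375, 0.3193]
tool_rot: [-2.472, -1.936, 0.001]
ft_force: [0.0, -0.4, 0.3]
grip_width: 0.498
grip_force: 0.0
time: 13.3
position: [0.5486, -0.1381, 0.3202]
tool_rot: [2.47, 1.936, 0.004]
ft_force: [5.7, -1.2, -2.3]
grip_width: 0.128
grip_force: 30.0
```

```bash
python3 -m jog '{"translation":[[0,0.027,-0.051],[0,0.059,-0.1],[0,0.094,-0.145],[0,0.134,-0.188],[0,0.177,-0.227],[0,0.223,-0.262],[0,0.272,-0.292],[0,0.324,-0.319]],"yaw":[0,0,0,0,0,0,0,0],"jaw":[0.95,0.95,0.95,0.95,0.95,0.95,0.95,0.95]}'
```

```text
time: 14.3
position: [0.6098, -0.1528, 0.3861]
tool_rot: [-2.47, -1.936, 0.005]
ft_force: [-10.3, 2.7, 4.7]
grip_width: 0.126
grip_force: 30.0
```

```bash
python3 -m jog '{"translation":[[0,0.053,-0.022],[0,0.109,-0.039],[0,0.165,-0.051],[0,0.223,-0.058],[0,0.281,-0.06],[0,0.339,-0.057],[0,0.396,-0.049],[0,0.453,-0.036]],"yaw":[0,0,0,0,0,0,0,0],"jaw":[0.95,0.95,0.95,0.95,0.95,0.95,0.95,0.95]}' && python3 -m jog '{"translation":[[0,0.054,0.018],[0,0.097,0.035],[0,0.097,0.035],[0,0.097,0.035]],"yaw":[0,0,0,0],"jaw":[0.95,0.95,0.95,0.95]}' && python3 - <<'E'
from h import *
from bench import ctrl
w=ctrl.get_image('scene');cv2.imwrite('pics/s6.png',cv2.resize(w['pixels'][100:330,200:430],(600,600)))
E
```

```text
time: 15.3
position: [0.699, -0.1749, 0.3945]
tool_rot: [2.471, 1.936, 0.002]
ft_force: [-5.5, 2.0, 4.0]
grip_width: 0.123
grip_force: 30.0
time: 15.8
position: [0.7188, -0.1798, 0.3857]
tool_rot: [2.469, 1.934, 0.007]
ft_force: [4.2, -0.7, 3.8]
grip_width: 0.125
grip_force: 30.0
```

View pics/s6.png

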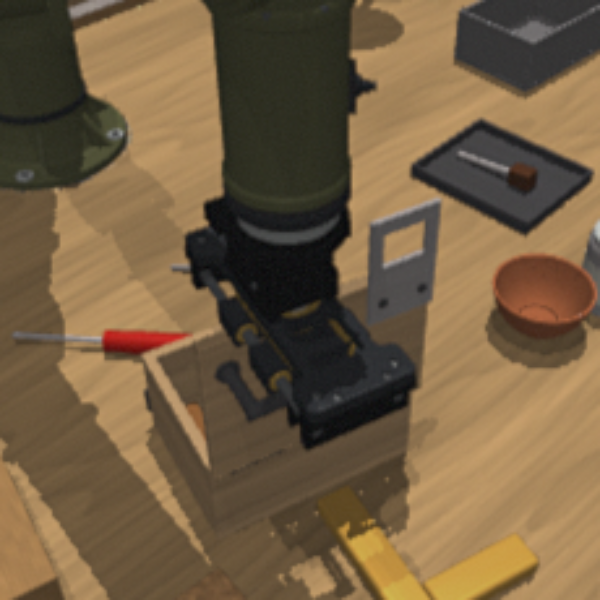

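The scene view shows the lid standing upright with the gripper still on its bar, and the pin lying in the tray. Next I'll release a little and withdraw straight up.

```bash
python3 -m jog '{"translation":[[0,0,0],[0,0,0],[0,0,0],[0,0,-0.03],[0,0,-0.1],[0,0,-0.3],[0,0,-0.6],[0,0,-0.6]],"yaw":[0,0,0,0,0,0,0,0],"jaw":[0.63,0.63,0.63,0.63,0.63,0.63,0.63,0.63]}' && python3 -m jog '{"translation":[[-0.2,0,-0.2],[-0.5,0,-0.3],[-0.8,0,-0.3],[-0.9,0,-0.3],[-0.9,0,-0.3],[-0.9,0,-0.3]],"yaw":[0,0,0,0,0,0],"jaw":[0.63,0.63,0.63,0.63,0.63,0.63]}' && python3 - <<'E'
from h import *
from bench import ctrl
w=ctrl.get_image('scene');cv2.imwrite('pics/s7.png',w['pixels'])
E
```

```text
time: 16.85
position: [0.7174, -0.1792, 0.5123]
tool_rot: [2.466, 1.932, 0.013]
ft_force: [0.0, 0.5, 0.8]
grip_width: 0.374
grip_force: 0.0
time: 17.6
position: [0.6753, -0.3521, 0.5637]
tool_rot: [-2.469, -1.941, -0.002]
ft_force: [0.2, 0.6, -0.4]
grip_width: 0.372
grip_force: 0.0
```

View pics/s7.png

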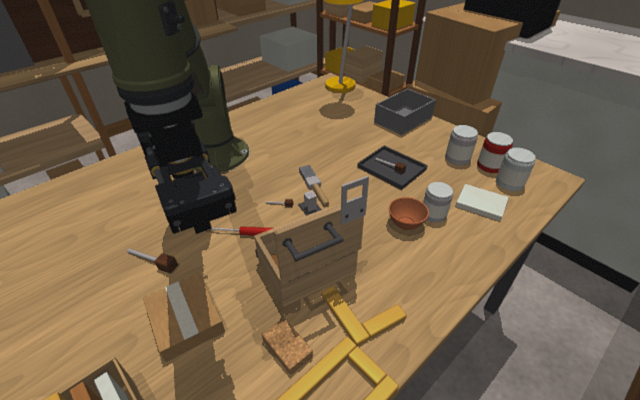

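The lid stands upright (about 315,235), the pin is in the tray (393,164), the bystanders haven't moved, and the arm is clear of everything.

```bash
python3 -c "
from bench import ctrl
print(ctrl.close_job())"
```

```text
the job is handed in; nothing more can be done
None
```

The job is handed in at about 18 s on the robot's clock: the last camera view shows the pin flat in the tray, the lid upright and released, the bystanders in place and the arm clear; no verdict came back.

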